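# Sort two sealed tins by heft

### The job

Two sealed tins that look alike stand in the aluminium trough: one still has its steel slug inside, the other is empty. Tell by their weight which is which, then stand the heavy one upright and fully down in the pocket of the screwed-down stand and the light one upright in the low sheet-metal tray. The trough lets you grip a tin only by its narrow ends and the stand only by its broad faces, so put the heavy one down on the bench on the way and take it anew; do not drop or tip the tins, and leave the tape measure, the vial and the gauge alone.

Things in the scene. Friction and masses are not known exactly. Their poses are not given: they have to be found in the camera images.
- tin_1: sealed bare-steel tin, flat lid, 44 (x) x 60 (y) x 88 mm tall; origin: centre of underside, z up. Looks just like the other tin; one weighs 0.5-0.64 kg (steel slug inside), the other 0.14 kg; which is drawn each time and shows only by weight. Contents have 2 mm side play. Starts upright in the trough, y along the trough's y, at least 46 mm free between the tins, 25 mm at the trough's ends.
- tin_2: sealed bare-steel tin, flat lid, 44 (x) x 60 (y) x 88 mm tall; origin: centre of underside, z up. Looks just like the other tin; one weighs 0.5-0.64 kg (steel slug inside), the other 0.14 kg; which is drawn each time and shows only by weight. Contents have 2 mm side play. Starts upright in the trough, y along the trough's y, at least 46 mm free between the tins, 25 mm at the trough's ends.
- trough: open-ended aluminium channel on the bench, 250 mm long (y), 54 mm wide inside (x); 4 mm side walls at +-x rise 94 mm over the bench, just above the tins; inner floor 4 mm over the bench; 3 mm high foot strips reach 48 mm to either side of the middle. In it a tin can be gripped only across its 60 mm side. Origin: centre of underside, z up. Fixed.
- stand: for the heavy tin: stand of 12 mm steel plates, a screwed flange (16 mm high with screws) at each end, 136 (y) x 68 (x) mm. Pocket 68 (y, between the end plates) x 52 mm (x, between kerbs 6 mm high, 8 thick), floor 10 mm over the bench: takes a tin only with its 60 mm side along y. End plates rise 102 mm over the bench; +-x sides open. Origin: centre of underside, z up. Fixed.
- tray: for the light tin: low square sheet-steel tray with a rolled rim, 118 x 118 mm, 18 mm high; 112 x 112 mm inside, floor 3 mm over the bench. Origin: centre of underside, z up. Fixed.
- chiller: tall sheet-metal machine standing at the back of the left bench, about 310 (x) x 380 (y) x 430 mm tall, fixed: wrist and arm must pass in front of it. Origin: about the middle of its underside.
- valve_gun: part of the bench, not to be used: small brass hose valve with a bent lever, within 60 mm of its origin and about 70 mm tall, fixed. The bench to its left (+y), 80 to 130 mm from it, is free to stand a tin on.
- tape_measure: bystander: pocket tape measure standing on its base, 35 x 69 x 64 mm; loose. Origin: centre of the underside.
- vial: bystander: small amber vial with a white cap, 30 mm across, 68 mm tall, standing; loose. Origin: centre of the underside.
- gauge: bystander: round black dial gauge with a brass stub, lying, 76 x 53 x 28 mm; loose. Origin: centre of the underside.
Not all that is in view belongs to the job. What is shaped like the tin_1 but orange is not meant.

How it is judged:
At the end, for the whole second after the job is handed in: Heavy tin in the stand's pocket (within 9 mm of its centre, on its floor within 3.5 mm, long side along the stand's y within 14 deg, pressing with over 3 N), light tin standing on the tray's floor (within 3.5 mm, 0.4 to 3 N); both upright (3 deg), released and at rest (((z of tin_1 in the frame of stand between 0.007 and 0.0135 m and angle between each of tin_1, tin_2's own z axis and vertical below 0.06 rad and linear speed of each of tin_1, tin_2 below 0.02 m/s and contact force between the fingers and tin_1 below 0.1 N and horizontal distance between tin_1 and stand below 0.009 m and angle between the y axis of tin_1 and the y axis of stand, either way round below 0.25 rad and contact force between tin_1 and stand above 3 N and z of tin_2 in the frame of tray between 0.001 and 0.0065 m and contact force between the fingers and tin_2 below 0.1 N and horizontal distance between tin_2 and tray below 0.05 m and contact force between tin_2 and tray between 0.4 and 3 N) or (z of tin_2 in the frame of stand between 0.007 and 0.0135 m and angle between each of tin_2, tin_1's own z axis and vertical below 0.06 rad and linear speed of each of tin_2, tin_1 below 0.02 m/s and contact force between the fingers and tin_2 below 0.1 N and horizontal distance between tin_2 and stand below 0.009 m and angle between the y axis of tin_2 and the y axis of stand, either way round below 0.25 rad and contact force between tin_2 and stand above 3 N and z of tin_1 in the frame of tray between 0.001 and 0.0065 m and contact force between the fingers and tin_1 below 0.1 N and horizontal distance between tin_1 and tray below 0.05 m and contact force between tin_1 and tray between 0.4 and 3 N))); the robot touches nothing.
It fails at once if a tin is dropped (falls free for more than about 4 cm) ((linear speed of tin_1 above 0.9 m/s and contact force between the fingers and tin_1 below 0.1 N) or (linear speed of tin_2 above 0.9 m/s and contact force between the fingers and tin_2 below 0.1 N)).
It fails at once if a tin is tipped over (more than 45 degrees) (angle between any of tin_1, tin_2's own z axis and vertical above 0.785 rad).
It fails at once if a bystander (tape measure, vial, gauge) is moved by more than 30 mm (distance of any of tape_measure, vial, gauge from where it was at the start of the episode above 0.03 m).
It also fails if it takes over 72 s, if anything falls off the work surface, if the arm or the gripper's body presses on something with over 40 N, if the wrist force passes 120 N, or if a joint passes its speed limit or range.

### The arm

A 7-joint arm with a two-finger parallel gripper is mounted at the origin on a cart in front of the work surface, level with it; the furniture and walls round the work are solid. World frame = base frame: x ahead of the robot, y to its left, z up, the work surface at z = 0. Lengths are in m, angles in rad, forces in N, time in s.
With the tool pointing down it reaches from about 0.4 to 0.9 m from the base axis. Payload 5.6 kg.
Tool frame: the origin (TCP) lies midway between the tips of the shut fingers; the grasp point (between the pads) lies 19 mm behind it; z points along the fingers, y is the line along which they close (so a half turn about z gives the same grasp; the last joint's range is limited). The gripper opens to 92 mm and grips with 3 to 60 N. Pads are 20 mm wide; open, the fingers measure 128 mm over their backs; the gripper's body (75 mm by 189 mm) begins 69 mm behind the grasp point.
Start: joints at [1.25, 0.468, -0.012, 1.603, 0.006, 1.071, -0.056], TCP at [0.178, -0.625, 0.215] pointing down, gripper open.
Joint ranges: [-2.53, 2.53], [-0.31, 2.02], [-1.57, 1.55], [0.28, 2.44], [-1.29, 4.43], [0.15, 1.84], [-2.92, 2.92]. Speed limits (rad/s): [2.57, 2.57, 3.14, 3.14, 3.14, 3.14, 3.14].

### API

Orientations are given as a unit quaternion [w, x, y, z].
In Python, from workcell import r gives the robot as it stands.
- The arm moves only by the tool arm_command, never from a script. Its argument "moves" is text: rows parted by semicolons, each of 7 numbers parted by spaces: the shift along the world's x, y, z each as a share of 100 mm, from -1 to 1, then the turn, a rotation vector about the world's x, y, z each as a share of 45 degrees, from -1 to 1, then the finger opening in mm, from 0 to 91.9. In form: tx ty tz ax ay az grip; .... A call has exactly 8 rows; each row is the pose to reach, as a shift and turn from the pose commanded when the call began; what a row does not reach only later rows make up. A row lasts 1/12 s, in which the tool goes at most 41.7 mm and 7.16 degrees, less where a joint would pass 70% of its speed; a pose out of reach is approached as far as the arm can. A call with a number of a shift or a turn outside -1 to 1 is refused whole. A call with a gripper value outside its range is refused whole. The fingers move at their own pace and stop on an object; "newtons" is the grip in N (left out, the last holds). Time passes only in rows, so rows that repeat a pose let the fingers close, or fill a call up. It gives the time, the measured TCP pose, the force, the opening and the grip force at its end, in the units of the state.
- r.get_obs(): the state, without advancing time (a new reading comes with each control period).
- r.grab_frame(name): name is "scene" or "top" or "wrist"; returns the picture (384x512x3 uint8, blue, green, red); there is no depth.
- r.camera_info(name): a dict with "mtx" (3x3 intrinsics, pixels), "R" (3x3) and "t" (3): a world point X has camera coordinates R X + t. Camera axes: x right, y down, z forward; pixel columns grow to the right and rows downward; lengths in m; the calibration is good to about 2 mm. A picture is of the moment at which its call begins: read the wrist's pose just before it. camera_info takes no time and is no camera call; for the wrist camera it gives the pose at the moment of the call.
- r.hand_in(): hands the job in; it is judged then, once.
The state is a dict: "time": time; "qpos": joint angles; "dq": joint speeds; "joint_torque": joint torques, N m; "tool_pos": TCP position; "ee_rot": TCP orientation; "force": force on the tool from outside, world axes, zero at the start; "torque": the same for the moment, N m; "opening": finger opening in m; "grip_force": force on a finger pad.
Only numpy, scipy, OpenCV 4.12 (cv2) and the standard library are available. Lean on these libraries where they do the work, as an engineer would, in place of code of your own. Each camera call takes 0.05 s, during which the arm holds its last target. There are 200 camera calls.

## Working session

There is one attempt and no reset: what is moved stays moved. The work goes in short steps, Python scripts to look and compute and a tool call to move; the robot and the scene stay as the last step left them, time stands still between calls to the robot, and variables do not carry over. Pictures are saved under pics/ and viewed, at most 10 in all, crops included, and the job is handed in when it is done.

Besides the shell and the picture viewer there is one more tool, called after "Call:" as name(argument=value, ...) on one line, values as JSON. arm_command: Moves the arm, as the interface text tells. Its arguments: {"type":"object","properties":{"moves":{"type":"string"},"newtons":{"type":"number"}},"required":["moves"]}

```bash
mkdir -p pics
cat > h.py <<'E'
import numpy as np, cv2
from workcell import r
def ray(ci,u,v):
    d=ci["R"].T@np.linalg.solve(ci["mtx"],[u,v,1.]); return -ci["R"].T@ci["t"], d/np.linalg.norm(d)
def onz(ci,u,v,z):
    o,d=ray(ci,u,v); return o+d*(z-o[2])/d[2]
def tri(c1,p1,c2,p2):
    a,d=ray(c1,*p1); b,e=ray(c2,*p2)
    s=np.linalg.lstsq(np.c_[d,-e],b-a,rcond=None)[0]; P=a+s[0]*d;Q=b+s[1]*e
    return (P+Q)/2, np.linalg.norm(P-Q)
def proj(ci,X):
    p=ci["mtx"]@(ci["R"]@np.array(X)+ci["t"]); return p[:2]/p[2]
E
python3 - <<'E'
from h import *
o=r.get_obs(); print({k:np.round(v,3) for k,v in o.items()})
for n in("scene","top"):
    c=r.camera_info(n); f=r.grab_frame(n); cv2.imwrite(f"pics/{n}0.png",f)
    cv2.imwrite(f"pics/{n}0v.png",cv2.resize(f,(784,588),interpolation=cv2.INTER_CUBIC))
    print(n,np.round(-c["R"].T@c["t"],3),c["mtx"].tolist(),np.round(c["R"],2).tolist())
E
```

```text
{'time': np.float64(0.0), 'qpos': array([ 1.25 ,  0.468, -0.012,  1.604,  0.006,  1.071, -0.056]), 'dq': array([ 0.   ,  0.   , -0.001, -0.   , -0.001,  0.   , -0.   ]), 'joint_torque': array([ 0.0000e+00, -5.2056e+01, -1.2000e-02, -2.4375e+01, -5.7000e-02,
        1.7000e-02,  0.0000e+00]), 'tool_pos': array([ 0.178, -0.625,  0.214]), 'ee_rot': array([-0.001,  0.99 ,  0.138, -0.   ]), 'force': array([ 0.097, -0.518, -0.594]), 'torque': array([-0.01 , -0.017,  0.03 ]), 'grip_force': np.float64(0.0), 'opening': np.float64(0.092)}
scene [-0.112  0.749  1.191] [[441.79731540507566, 0.0, 247.86369321252025], [0.0, 441.79731540507566, 184.40095718533257], [0.0, 0.0, 1.0]] [[-0.78, -0.62, 0.01], [-0.47, 0.57, -0.67], [0.41, -0.53, -0.74]]
top [ 0.419 -0.098  1.465] [[429.4270482180814, 0.0, 261.3963598558877], [0.0, 429.4270482180814, 189.15734284934157], [0.0, 0.0, 1.0]] [[0.02, -1.0, 0.0], [-1.0, -0.02, -0.08], [0.08, -0.0, -1.0]]
```

View pics/scene0v.png

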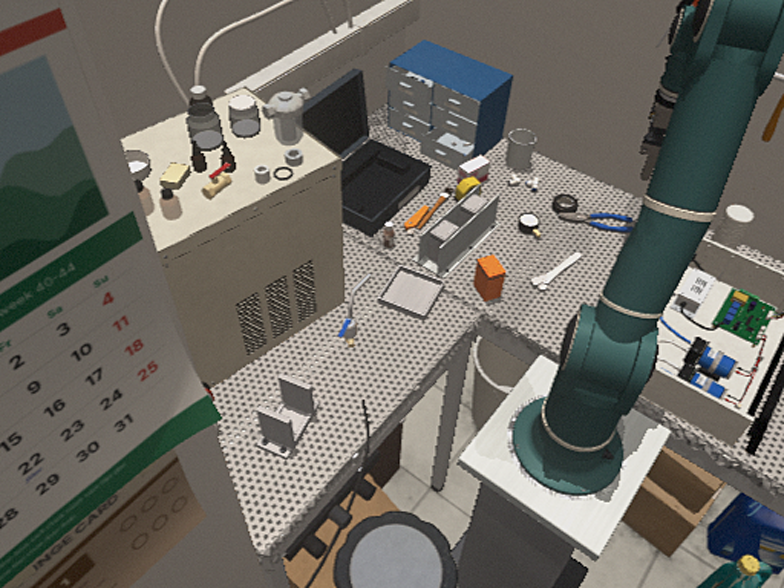

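View pics/top0v.png

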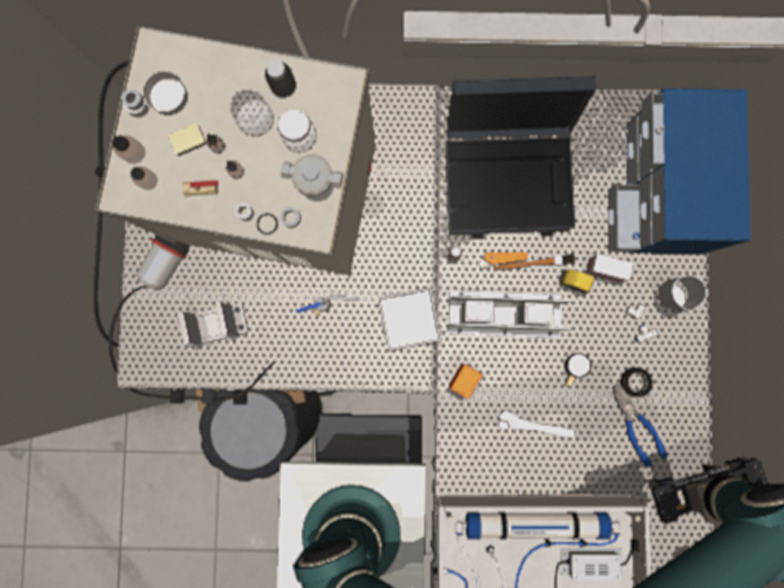

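The scene view (784 px wide) shows the trough with two tins at about (460,235), the tray at (411,292), the stand at (287,415) and the valve at (350,320). In the top view the trough is at (505,313) with tins at (478,311) and (538,313), the tray at (409,320), the stand at (213,325), the valve at (325,303) and the orange decoy at (466,381). The vial is at (455,253), the tape at (578,280) and the gauge at (577,367).

Run:
```python
from h import *
t=cv2.imread("pics/top0.png"); s=cv2.imread("pics/scene0.png")
ct=r.camera_info("top")
def Z(f,x,y,w,h): # crop with ticks every 10px
    k=5; g=cv2.resize(f[y:y+h,x:x+w],None,fx=k,fy=k,interpolation=cv2.INTER_CUBIC)
    for i in range(-(-x//10)*10,x+w,10): cv2.line(g,((i-x)*k,0),((i-x)*k,6),(0,0,255),1); cv2.putText(g,str(i),((i-x)*k,16),0,.3,(0,0,255))
    for j in range(-(-y//10)*10,y+h,10): cv2.line(g,(0,(j-y)*k),(6,(j-y)*k),(0,0,255),1); cv2.putText(g,str(j),(8,(j-y)*k+3),0,.3,(0,0,255))
    return g
a=Z(t,285,185,90,38); b=Z(t,110,190,70,40); b2=Z(t,240,183,60,52)
c=Z(s,265,120,65,65); d=Z(s,160,235,60,68); e=Z(s,240,170,60,45)
im=np.zeros((600,800,3),np.uint8)
def put(g,x,y):
    h=min(g.shape[0],600-y);w=min(g.shape[1],800-x); im[y:y+h,x:x+w]=g[:h,:w]
put(a,0,0);put(b,450,0);put(c,0,200);put(d,330,210);put(b2,635,200)
cv2.imwrite("pics/z.png",im)
for n,p in dict(stand=(139,212),tray=(267,209),t1=(312,203),t2=(351,204.5),valve=(212,198),orange=(304,249),vial=(297,165),gauge=(377,239)).items():
    print(n,[np.round(onz(ct,*p,z),3)[:2].tolist() for z in(0,.09)])
```

```text
stand [[0.448, 0.316], [0.446, 0.291]]
tray [[0.466, -0.12], [0.463, -0.118]]
t1 [[0.489, -0.273], [0.485, -0.262]]
t2 [[0.487, -0.406], [0.483, -0.387]]
valve [[0.5, 0.069], [0.495, 0.059]]
orange [[0.333, -0.247], [0.338, -0.238]]
vial [[0.619, -0.22], [0.607, -0.213]]
gauge [[0.371, -0.494], [0.374, -0.47]]
```

View pics/z.png

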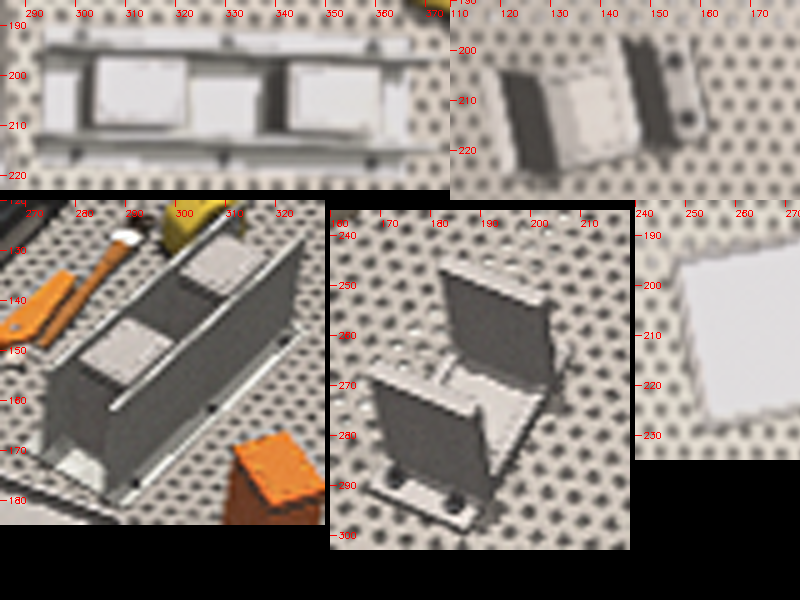

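The zoomed picture shows the tins' lids from above, centred at about (313.4,203.4) and (352.2,204.5) px in the top view. In the scene view they are at (290.3,150.1) and (309.2,133.2). The stand's plate tops are at about (118.6,214) and (143,208.7) in the top view.

Run:
```python
from h import *
c=r.camera_info("top");s=r.camera_info("scene");w=r.camera_info("wrist")
p=lambda x:np.round(x,3).tolist()
for a,b in (((313.4,203.4),(290.3,150.1)),((352.2,204.5),(309.2,133.2))):
    X,e=tri(c,a,s,b); print("tin",p(X),round(e,4),p(onz(c,*a,.092)))
A=onz(c,118.6,214,.102);B=onz(c,143,208.7,.102);print("stand",p(A),p(B),p((A+B)/2))
# foot strips ends top view z=.003
for q in ((294.6,191),(367.4,194.2),(293,217),(367.5,220)): print("foot",p(onz(c,*q,.003)))
print("chiller front top",[p(onz(c,x/1.531,y/1.531,.43)) for x,y in((100,210),(332,252))])
print("wrist cam",p(-w["R"].T@w["t"]),p(w["R"]),p(w["mtx"]))
# tray contour
f=cv2.imread("pics/top0.png");g=cv2.cvtColor(f,cv2.COLOR_BGR2GRAY)[180:240,240:300]
print(g[30,::4],g[::4,27])
```

```text
tin [0.484, -0.267, 0.088] 0.0001 [0.484, -0.266, 0.092]
tin [0.483, -0.392, 0.085] 0.001 [0.483, -0.391, 0.092]
stand [0.439, 0.352, 0.102] [0.457, 0.275, 0.102] [0.448, 0.313, 0.102]
foot [0.529, -0.213, 0.003]
foot [0.523, -0.461, 0.003]
foot [0.441, -0.208, 0.003]
foot [0.435, -0.462, 0.003]
chiller front top [[0.619, 0.382, 0.43], [0.558, 0.01, 0.43]]
wrist cam [0.244, -0.607, 0.383] [[0.275, -0.962, -0.002], [-0.933, -0.267, 0.243], [-0.234, -0.065, -0.97]] [[339.691, 0.0, 252.22], [0.0, 339.691, 194.151], [0.0, 0.0, 1.0]]
[215 208 188 217 221 221 222 222 221 222 222 157 217 204 216] [174 214 147 175 221 221 222 221 221 221 222 206 160 214 195]
```

Call:
arm_command(moves="0.12 0.12 0.1 0 0 0 91.9;0.25 0.25 0.2 0 0 0 91.9;0.4 0.4 0.3 0 0 0 91.9;0.55 0.55 0.4 0 0 -0.05 91.9;0.7 0.7 0.5 0 0 -0.12 91.9;0.85 0.85 0.6 0 0 -0.2 91.9;1 1 0.7 0 0 -0.28 91.9;1 1 0.7 0 0 -0.35 91.9")

```text
time: 0.77
tool_pos: [0.283, -0.5223, 0.2865]
ee_rot: [0.0, 1.0, 0.003, 0.002]
force: [0.0, 0.7, 0.3]
opening: 0.0919
grip_force: 0.0
```

Call:
arm_command(moves="0.12 0.12 0 0 0 0 91.9;0.25 0.25 0 0 0 0 91.9;0.4 0.4 0 0 0 0 91.9;0.55 0.55 0 0 0 0 91.9;0.7 0.7 0 0 0 0 91.9;0.85 0.85 0 0 0 0 91.9;1 1 0 0 0 0 91.9;1 1 0 0 0 0 91.9")

```text
time: 1.43
tool_pos: [0.3818, -0.4211, 0.2843]
ee_rot: [-0.001, 1.0, 0.005, 0.001]
force: [1.3, -0.4, 0.3]
opening: 0.0919
grip_force: 0.0
```

Call:
arm_command(moves="0.12 0.12 0 0 0 0 91.9;0.25 0.25 0 0 0 0 91.9;0.4 0.4 0 0 0 0 91.9;0.55 0.55 0 0 0 0 91.9;0.7 0.7 0 0 0 -0.02 91.9;0.85 0.85 0 0 0 -0.04 91.9;1 0.9 0 0 0 -0.045 91.9;1 0.9 0 0 0 -0.045 91.9")

```text
time: 2.1
tool_pos: [0.4805, -0.3332, 0.2842]
ee_rot: [-0.001, 1.0, -0.014, 0.0]
force: [0.3, 0.7, 0.1]
opening: 0.0922
grip_force: 0.0
```

Run:
```python
from h import *
import pickle
w=r.camera_info("wrist");f=r.grab_frame("wrist");pickle.dump((w,f),open("w1.pkl","wb"));o=r.get_obs();print(np.round(o["tool_pos"],4),np.round(o["ee_rot"],4),o["force"].round(2),o["qpos"].round(2))
cv2.imwrite("pics/w1.png",cv2.resize(f,(784,588),interpolation=cv2.INTER_CUBIC))
```

```text
[ 0.4786 -0.3347  0.2841] [-2.000e-04  9.999e-01 -1.510e-02 -3.000e-04] [ 0.13 -0.48  0.4 ] [ 0.67  0.3  -0.15  1.68  0.05  1.16 -1.09]
```

View pics/w1.png

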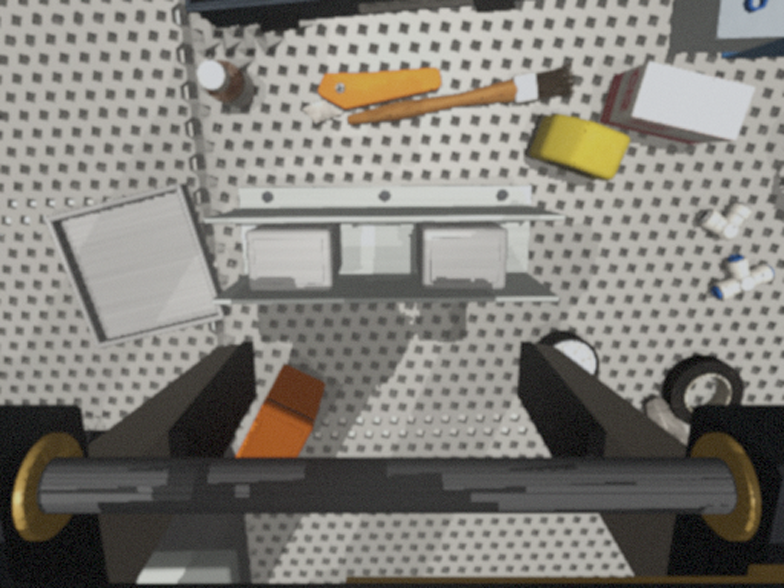

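The wrist view shows tin A's lid at about (247–331, 227–289) and tin B's at (423–505, 226–287). The tray rim corners are at (50,217), (182,187), (222,315) and (100,345), and the trough's rims lie at rows 217 and 297.

Run:
```python
from h import *
import pickle
w,f=pickle.load(open("w1.pkl","rb")); k=512/784
p=lambda x:np.round(x,4).tolist()
c=r.camera_info("top")
for n,b in (("A",(247,331,227,289)),("B",(423,505,226,287))):
    L,R_,T,B=b
    print(n,[p(onz(w,x*k,y*k,.092)[:2]) for x,y in((L,T),(R_,T),(R_,B),(L,B))],p(onz(w,(L+R_)/2*k,(T+B)/2*k,.092)))
    print(tri(w,((L+R_)/2*k,(T+B)/2*k),c,(313.4,203.4) if n=="A" else (352.2,204.5)))
for q in((208,217),(562,216),(215,298),(557,298)): print("rim",p(onz(w,q[0]*k,q[1]*k,.094)))
q=[onz(w,x*k,y*k,.018) for x,y in((50,217),(182,187),(222,315),(100,345))]
print("tray",[p(x[:2]) for x in q],p(np.mean(q,0)),[round(np.linalg.norm(q[i]-q[i-1]),3) for i in range(4)])
for n,x,y,z in(("vial",213,75,.068),("gauge",575,360,.02)):print(n,p(onz(w,x*k,y*k,z)))
```

```text
A [[0.5116, -0.2378], [0.51, -0.2961], [0.4659, -0.2937], [0.4675, -0.2337]] [0.489, -0.2654, 0.092]
(array([ 0.48612281, -0.26565125,  0.08658873]), np.float64(0.004853440860647765))
B [[0.5089, -0.3598], [0.5073, -0.4166], [0.4639, -0.4178], [0.4655, -0.3594]] [0.4867, -0.3884, 0.092]
(array([ 0.48369799, -0.3920682 ,  0.07747287]), np.float64(0.00324782805090116))
rim [0.5193, -0.2122, 0.094]
rim [0.5133, -0.455, 0.094]
rim [0.462, -0.2109, 0.094]
rim [0.4553, -0.4546, 0.094]
tray [[0.5167, -0.0545], [0.538, -0.1674], [0.4282, -0.1889], [0.4037, -0.0781]] [0.4717, -0.1222, 0.018] [np.float64(0.115), np.float64(0.115), np.float64(0.112), np.float64(0.113)]
vial [0.6142, -0.2175, 0.068]
gauge [0.379, -0.4978, 0.02]
```

Call:
arm_command(moves="0.02 -0.15 0 0 0 0 91.9;0.04 -0.3 -0.1 0 0 0 91.9;0.06 -0.45 -0.25 0 0 0 91.9;0.075 -0.55 -0.4 0 0 0 91.9;0.075 -0.55 -0.6 0 0 0 91.9;0.075 -0.55 -0.8 0 0 0 91.9;0.075 -0.55 -1 0 0 0 91.9;0.075 -0.55 -1 0 0 0 91.9")

```text
time: 2.82
tool_pos: [0.4815, -0.3915, 0.1802]
ee_rot: [-0.002, 1.0, -0.018, -0.004]
force: [-0.8, -0.3, -0.6]
opening: 0.0921
grip_force: 0.0
```

Run:
```python
from h import *
import pickle
w=r.camera_info("wrist");f=r.grab_frame("wrist");pickle.dump((w,f),open("w2.pkl","wb"));o=r.get_obs();print(np.round(o["tool_pos"],4),np.round(o["ee_rot"],4),o["force"].round(2))
cv2.imwrite("pics/w2.png",cv2.resize(f,(784,588),interpolation=cv2.INTER_CUBIC))
```

```text
[ 0.4828 -0.3918  0.1824] [-9.000e-04  9.998e-01 -1.780e-02 -2.300e-03] [-0.42 -0.04  0.31]
```

View pics/w2.png

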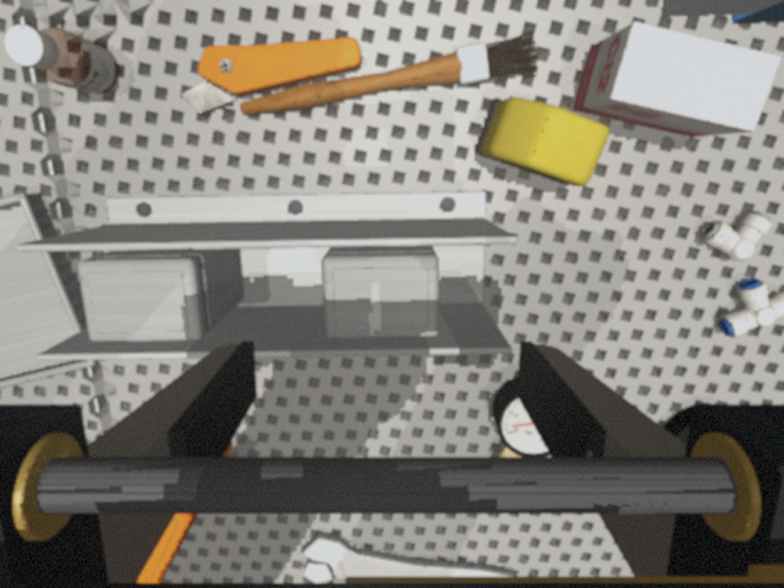

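Tin B's lid spans about columns 323–438 and rows 250–335, and tin A's about 82–207 and rows 254–338.

Run:
```python
from h import *
import pickle
w,f=pickle.load(open("w2.pkl","rb"));w1,_=pickle.load(open("w1.pkl","rb")); k=512/784
for x,y in((323,292),(438,292),(381,254),(381,335),(82,296),(207,296)): print(onz(w,x*k,y*k,.092).round(4))
for a,b in (((323,254),(423,228)),((438,254),(505,228)),((82,254),(247,228))): print(tri(w,(a[0]*k,a[1]*k),w1,(b[0]*k,b[1]*k)))
for x,y in((20,246),(517,238),(42,355),(510,352)): print("rim",onz(w,x*k,y*k,.094).round(4))
```

```text
[ 0.4889 -0.3599  0.092 ]
[ 0.4869 -0.4184  0.092 ]
[ 0.5074 -0.3902  0.092 ]
[ 0.4648 -0.3886  0.092 ]
[ 0.491  -0.2366  0.092 ]
[ 0.4888 -0.3005  0.092 ]
(array([ 0.50688809, -0.36025299,  0.08439822]), np.float64(0.0005370243232004163))
(array([ 0.50410689, -0.41984199,  0.07789483]), np.float64(0.00030837354577346773))
(array([ 0.51062058, -0.23531378,  0.0832467 ]), np.float64(0.0013483611029063345))
rim [ 0.518  -0.2117  0.094 ]
rim [ 0.5134 -0.4573  0.094 ]
rim [ 0.4606 -0.2111  0.094 ]
rim [ 0.4539 -0.4553  0.094 ]
```

Call:
arm_command(moves="0.02 0.02 -0.1 0 0 0 91.9;0.04 0.03 -0.25 0 0 0 91.9;0.04 0.03 -0.4 0 0 0 91.9;0.04 0.03 -0.55 0 0 0 91.9;0.04 0.03 -0.7 0 0 0 91.9;0.04 0.03 -0.8 0 0 0 91.9;0.04 0.03 -0.85 0 0 0 91.9;0.04 0.03 -0.85 0 0 0 91.9")

```text
time: 3.53
tool_pos: [0.4894, -0.3872, 0.0991]
ee_rot: [-0.0, 1.0, -0.016, -0.0]
force: [-0.0, -0.1, 0.8]
opening: 0.0917
grip_force: 0.0
```

Call:
arm_command(moves="0 0 -0.1 0 0 0 91.9;0 0 -0.25 0 0 0 91.9;0 0 -0.4 0 0 0 91.9;0 0 -0.5 0 0 0 91.9;0 0 -0.55 0 0 0 91.9;0 0 -0.55 0 0 0 80;0 0 -0.55 0 0 0 70;0 0 -0.55 0 0 0 66", newtons=30)

```text
time: 4.2
tool_pos: [0.4903, -0.3875, 0.0455]
ee_rot: [0.0, 1.0, -0.016, 0.001]
force: [-0.3, 0.1, 0.8]
opening: 0.074
grip_force: 0.0
```

Call:
arm_command(moves="0 0 0 0 0 0 62;0 0 0 0 0 0 58;0 0 0 0 0 0 50;0 0 0 0 0 0 50;0 0 0 0 0 0 50;0 0 0 0 0 0 50;0 0 0 0 0 0 50;0 0 0 0 0 0 50")

```text
time: 4.87
tool_pos: [0.4902, -0.3875, 0.0454]
ee_rot: [0.0, 1.0, -0.016, 0.0]
force: [0.1, -0.9, 5.7]
opening: 0.06
grip_force: 29.9
```

Call:
arm_command(moves="0 0 0.05 0 0 0 50;0 0 0.12 0 0 0 50;0 0 0.2 0 0 0 50;0 0 0.3 0 0 0 50;0 0 0.35 0 0 0 50;0 0 0.35 0 0 0 50;0 0 0.35 0 0 0 50;0 0 0.35 0 0 0 50")

```text
time: 5.53
tool_pos: [0.4895, -0.3869, 0.0794]
ee_rot: [-0.0, 1.0, -0.016, -0.0]
force: [-0.1, -0.0, -1.5]
opening: 0.0599
grip_force: 29.9
```

Call:
arm_command(moves="0 0 0 0 0 0 50;0 0 0 0 0 0 50;0 0 0 0 0 0 50;0 0 0 0 0 0 50;0 0 0 0 0 0 50;0 0 0 0 0 0 50;0 0 0 0 0 0 50;0 0 0 0 0 0 50")

```text
time: 6.2
tool_pos: [0.4897, -0.3871, 0.0796]
ee_rot: [0.0, 1.0, -0.016, -0.0]
force: [-0.1, -0.4, -0.9]
opening: 0.0602
grip_force: 29.9
```

Tin B weighs only about 1.3 N, so it is the light one and goes to the tray.

Call:
arm_command(moves="0 0 0.15 0 0 0 50;0 0 0.35 0 0 0 50;0 0 0.6 0 0 0 50;0 0 0.8 0 0 0 50;0 0.1 1 0 0 0 50;0 0.25 1 0 0 0 50;0 0.4 1 0 0 0 50;0 0.55 1 0 0 0 50")

```text
time: 6.87
tool_pos: [0.4891, -0.3298, 0.1784]
ee_rot: [-0.001, 1.0, -0.016, -0.001]
force: [-0.5, 1.2, -1.7]
opening: 0.0597
grip_force: 29.9
```

Call:
arm_command(moves="0 0.15 0 0 0 0 50;-0.02 0.3 0 0 0 0 50;-0.04 0.45 0 0 0 0 50;-0.06 0.6 0 0 0 0 50;-0.08 0.75 0 0 0 0 50;-0.1 0.9 0 0 0 0 50;-0.1 1 0 0 0 0 50;-0.1 1 0 0 0 0 50")

```text
time: 7.53
tool_pos: [0.48, -0.2292, 0.1798]
ee_rot: [-0.0, 1.0, -0.015, 0.0]
force: [1.5, 0.3, -0.7]
opening: 0.0602
grip_force: 29.9
```

Call:
arm_command(moves="0 0.15 0 0 0 0 50;-0.02 0.3 0 0 0 0 50;-0.04 0.45 0 0 0 0 50;-0.06 0.6 0 0 0 0 50;-0.07 0.75 0 0 0 0 50;-0.07 0.9 0 0 0 0 50;-0.07 1 0 0 0 0 50;-0.07 1 0 0 0 0 50")

```text
time: 8.2
tool_pos: [0.4731, -0.1305, 0.1798]
ee_rot: [-0.0, 1.0, -0.015, 0.0]
force: [-0.9, -0.0, -1.8]
opening: 0.0602
grip_force: 29.9
```

Run:
```python
from h import *
f=r.grab_frame("wrist");o=r.get_obs();print(np.round(o["tool_pos"],4),np.round(o["ee_rot"],4),o["force"].round(2),o["qpos"].round(2))
cv2.imwrite("pics/w3.png",f)
s=r.grab_frame("scene");t=r.grab_frame("top");cv2.imwrite("pics/s3.png",s);cv2.imwrite("pics/t3.png",t)
```

```text
[ 0.4731 -0.1319  0.1797] [ 1.000e-04  9.999e-01 -1.560e-02  2.000e-04] [ 0.07  0.79 -1.73] [ 0.41  0.26 -0.24  2.01  0.08  0.88 -1.47]
```

Call:
arm_command(moves="0 0.06 -0.1 0 0 0 50;0 0.11 -0.25 0 0 0 50;0 0.11 -0.4 0 0 0 50;0 0.11 -0.55 0 0 0 50;0 0.11 -0.7 0 0 0 50;0 0.11 -0.85 0 0 0 50;0 0.11 -1 0 0 0 50;0 0.11 -1 0 0 0 50")

```text
time: 9.02
tool_pos: [0.4703, -0.1211, 0.0765]
ee_rot: [-0.001, 1.0, -0.017, -0.003]
force: [-0.8, -0.2, -1.9]
opening: 0.0601
grip_force: 29.9
```

Call:
arm_command(moves="0 0 -0.1 0 0 0 50;0 0 -0.2 0 0 0 50;0 0 -0.28 0 0 0 50;0 0 -0.31 0 0 0 50;0 0 -0.33 0 0 0 50;0 0 -0.34 0 0 0 50;0 0 -0.34 0 0 0 50;0 0 -0.34 0 0 0 50")

```text
time: 9.68
tool_pos: [0.473, -0.1211, 0.0459]
ee_rot: [0.0, 1.0, -0.016, 0.0]
force: [-0.4, 0.5, -1.6]
opening: 0.0594
grip_force: 29.9
```

Call:
arm_command(moves="0 0 -0.007 0 0 0 50;0 0 -0.014 0 0 0 50;0 0 -0.02 0 0 0 50;0 0 -0.025 0 0 0 50;0 0 -0.025 0 0 0 50;0 0 -0.025 0 0 0 50;0 0 -0.025 0 0 0 50;0 0 -0.025 0 0 0 50")

```text
time: 10.35
tool_pos: [0.473, -0.1212, 0.0443]
ee_rot: [0.0, 1.0, -0.016, 0.0]
force: [-2.9, 0.4, 10.2]
opening: 0.06
grip_force: 29.9
```

Call:
arm_command(moves="0 0 0.006 0 0 0 50;0 0 0.008 0 0 0 58;0 0 0.008 0 0 0 64;0 0 0.008 0 0 0 70;0 0 0.008 0 0 0 78;0 0 0.008 0 0 0 85;0 0 0.008 0 0 0 91.9;0 0 0.008 0 0 0 91.9")

```text
time: 11.02
tool_pos: [0.4727, -0.1211, 0.0438]
ee_rot: [-0.0, 1.0, -0.016, -0.0]
force: [0.6, -0.6, -0.8]
opening: 0.0916
grip_force: 0.0
```

Call:
arm_command(moves="0 0 0.1 0 0 0 91.9;0 0 0.25 0 0 0 91.9;0 0 0.4 0 0 0 91.9;0 0 0.55 0 0 0 91.9;0 0 0.7 0 0 0 91.9;0 0 0.85 0 0 0 91.9;0 0 1 0 0 0 91.9;0 0 1 0 0 0 91.9")

```text
time: 11.68
tool_pos: [0.4747, -0.1215, 0.1471]
ee_rot: [0.001, 1.0, -0.016, 0.003]
force: [0.9, 0.7, 0.3]
opening: 0.0919
grip_force: 0.0
```

Call:
arm_command(moves="0 -0.1 0.1 0 0 0 91.9;0.02 -0.25 0.2 0 0 0 91.9;0.04 -0.4 0.3 0 0 0 91.9;0.06 -0.55 0.3 0 0 0 91.9;0.08 -0.7 0.3 0 0 0 91.9;0.1 -0.85 0.3 0 0 0 91.9;0.13 -1 0.3 0 0 0 91.9;0.13 -1 0.3 0 0 0 91.9")

```text
time: 12.35
tool_pos: [0.4854, -0.2241, 0.1734]
ee_rot: [0.001, 1.0, -0.018, -0.0]
force: [-0.6, 0.4, -0.6]
opening: 0.0917
grip_force: 0.0
```

Run:
```python
from h import *
import pickle
w=r.camera_info("wrist");f=r.grab_frame("wrist");pickle.dump((w,f),open("w4.pkl","wb"));o=r.get_obs();print(np.round(o["tool_pos"],4),np.round(o["ee_rot"],4),o["force"].round(2))
t=r.grab_frame("top")
im=np.zeros((588,784,3),np.uint8); im[:384,:512]=f; g=cv2.resize(t[180:240,240:300],(240,240));im[340:580,520:760]=g
cv2.imwrite("pics/w4.png",im)
```

```text
[ 0.4852 -0.2221  0.1733] [-0.000e+00  9.998e-01 -1.750e-02 -4.000e-04] [ 0.    1.31 -0.21]
```

View pics/w4.png

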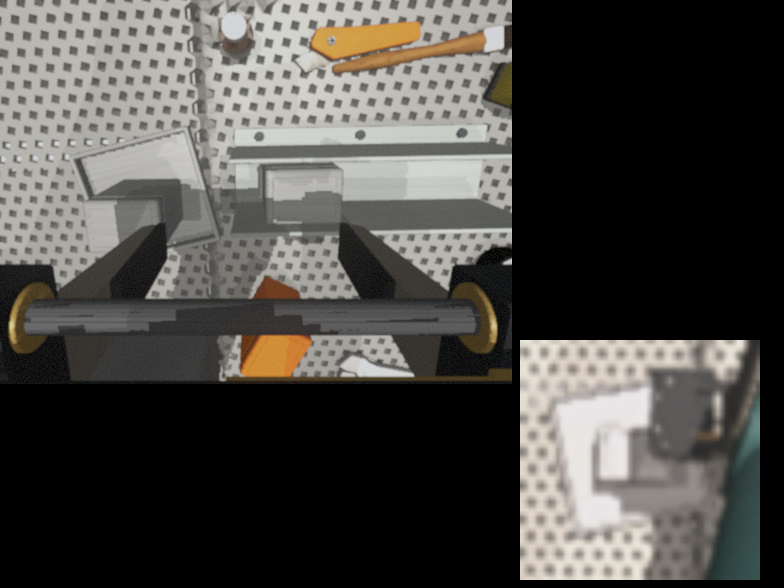

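The light tin stands upright in the tray. Tin A's lid is at columns 265–343 and rows 166–223.

Run:
```python
from h import *
import pickle
w,f=pickle.load(open("w4.pkl","rb"))
for x,y in((265,195),(343,195),(304,168),(304,223),(304,195)): print(onz(w,x,y,.092).round(4))
```

```text
[ 0.4902 -0.2348  0.092 ]
[ 0.488  -0.2942  0.092 ]
[ 0.5099 -0.2645  0.092 ]
[ 0.4666 -0.2645  0.092 ]
[ 0.4891 -0.2645  0.092 ]
```

Call:
arm_command(moves="0.02 -0.2 0 0 0 0 91.9;0.035 -0.42 0 0 0 0 91.9;0.035 -0.42 -0.1 0 0 0 91.9;0.035 -0.42 -0.25 0 0 0 91.9;0.035 -0.42 -0.4 0 0 0 91.9;0.035 -0.42 -0.55 0 0 0 91.9;0.035 -0.42 -0.65 0 0 0 91.9;0.035 -0.42 -0.7 0 0 0 91.9")

```text
time: 13.12
tool_pos: [0.4884, -0.2612, 0.1022]
ee_rot: [-0.001, 1.0, -0.015, -0.001]
force: [-0.7, -0.2, -0.2]
opening: 0.0919
grip_force: 0.0
```

Call:
arm_command(moves="0 0 -0.1 0 0 0 91.9;0 0 -0.25 0 0 0 91.9;0 0 -0.4 0 0 0 91.9;0 0 -0.5 0 0 0 91.9;0 0 -0.58 0 0 0 91.9;0 0 -0.58 0 0 0 80;0 0 -0.58 0 0 0 70;0 0 -0.58 0 0 0 66", newtons=45)

```text
time: 13.78
tool_pos: [0.4898, -0.2633, 0.0465]
ee_rot: [0.0, 1.0, -0.016, 0.001]
force: [-0.4, -0.3, 0.3]
opening: 0.0739
grip_force: 0.0
```

Call:
arm_command(moves="0 0 0 0 0 0 62;0 0 0 0 0 0 58;0 0 0 0 0 0 50;0 0 0 0 0 0 50;0 0 0 0 0 0 50;0 0 0 0 0 0 50;0 0 0 0 0 0 50;0 0 0 0 0 0 50")

```text
time: 14.45
tool_pos: [0.4897, -0.2636, 0.0466]
ee_rot: [0.0, 1.0, -0.016, 0.001]
force: [-0.0, -0.9, 6.3]
opening: 0.0601
grip_force: 44.9
```

Call:
arm_command(moves="0 0 0.05 0 0 0 50;0 0 0.12 0 0 0 50;0 0 0.2 0 0 0 50;0 0 0.3 0 0 0 50;0 0 0.35 0 0 0 50;0 0 0.35 0 0 0 50;0 0 0.35 0 0 0 50;0 0 0.35 0 0 0 50")

```text
time: 15.12
tool_pos: [0.4889, -0.263, 0.0807]
ee_rot: [-0.0, 1.0, -0.016, -0.0]
force: [-0.4, -0.3, -5.2]
opening: 0.0598
grip_force: 44.9
```

Tin A weighs about 5.3 N, so it is the heavy one. I'm carrying it to the free bench beside the valve.

Call:
arm_command(moves="0 0 0.15 0 0 0 50;0 0 0.35 0 0 0 50;0 0 0.55 0 0 0 50;0 0 0.75 0 0 0 50;0 0.05 0.95 0 0 0 50;0 0.12 1 0 0 0 50;0 0.22 1 0 0 0 50;0 0.35 1 0 0 0 50")

```text
time: 15.78
tool_pos: [0.4884, -0.2274, 0.1799]
ee_rot: [-0.0, 1.0, -0.017, -0.001]
force: [0.2, 1.0, -5.0]
opening: 0.0597
grip_force: 44.9
```

Call:
arm_command(moves="0 0.12 0 0 0 0 50;-0.02 0.25 0.05 0 0 0 50;-0.04 0.37 0.1 0 0 0 50;-0.05 0.5 0.15 0 0 0 50;-0.06 0.62 0.2 0 0 0 50;-0.07 0.75 0.2 0 0 0 50;-0.08 0.87 0.2 0 0 0 50;-0.1 1 0.2 0 0 0 50")

```text
time: 16.45
tool_pos: [0.4792, -0.127, 0.201]
ee_rot: [0.0, 1.0, -0.016, 0.0]
force: [0.2, 0.0, -5.1]
opening: 0.0596
grip_force: 44.9
```

Call:
arm_command(moves="0 0.12 0 0 0 0 50;-0.02 0.25 0 0 0 0 50;-0.04 0.37 0 0 0 0 50;-0.05 0.5 0 0 0 0 50;-0.06 0.62 0 0 0 0 50;-0.07 0.75 0 0 0 0 50;-0.08 0.87 0 0 0 0 50;-0.1 1 0 0 0 0 50")

```text
time: 17.12
tool_pos: [0.4691, -0.0271, 0.2008]
ee_rot: [0.0, 1.0, -0.016, 0.0]
force: [0.0, -0.5, -4.8]
opening: 0.0598
grip_force: 44.9
```

Call:
arm_command(moves="0 0.12 0 0 0 0 50;-0.02 0.25 0 0 0 0 50;-0.04 0.37 0 0 0 0 50;-0.05 0.5 0 0 0 0 50;-0.06 0.62 0 0 0 0 50;-0.07 0.75 0 0 0 0 50;-0.08 0.87 0 0 0 0 50;-0.1 0.95 0 0 0 0 50")

```text
time: 17.78
tool_pos: [0.459, 0.0687, 0.2009]
ee_rot: [-0.0, 1.0, -0.016, 0.0]
force: [0.6, -0.2, -5.0]
opening: 0.0597
grip_force: 44.9
```

Run:
```python
from h import *
import pickle
w=r.camera_info("wrist");f=r.grab_frame("wrist");pickle.dump((w,f),open("w5.pkl","wb"));o=r.get_obs();print(np.round(o["tool_pos"],4),np.round(o["ee_rot"],4),o["force"].round(2),o["qpos"].round(2))
cv2.imwrite("pics/w5.png",cv2.resize(f,(784,588),interpolation=cv2.INTER_CUBIC))
```

```text
[0.4584 0.07   0.2009] [-6.000e-04  9.999e-01 -1.470e-02 -1.000e-04] [-0.44  1.72 -4.98] [ 0.12  0.2  -0.39  2.04  0.09  0.92 -1.91]
```

View pics/w5.png

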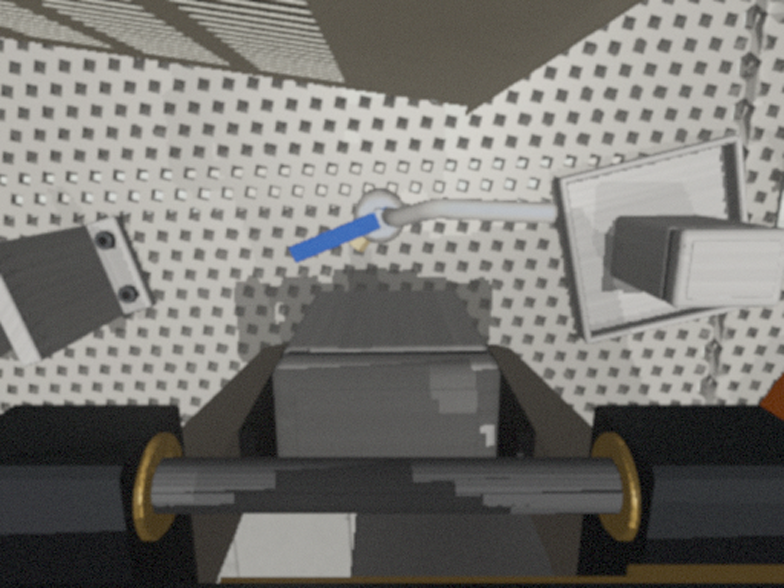

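The view shows the valve base at (380,212), its blue lever tip at (295,255), and the chiller's foot corner at (470,112). The stand's near flange edge runs (115,217)–(150,300), and the light tin is standing in the tray.

Run:
```python
from h import *
import pickle
w,f=pickle.load(open("w5.pkl","rb"));k=512/784
for n,x,y,z in(("valve",380,212,.02),("lever",295,255,.06),("chill",470,112,0),("chill2",10,40,0),("fl",115,217,.008),("fl",150,300,.008),("plate",0,270,.102),("plate",38,360,.102)): print(n,onz(w,x*k,y*k,z).round(3))
```

```text
valve [0.499 0.071 0.02 ]
lever [0.478 0.123 0.06 ]
chill [0.562 0.009 0.   ]
chill2 [0.616 0.309 0.   ]
fl [0.5   0.255 0.008]
fl [0.44  0.239 0.008]
plate [0.481 0.27  0.102]
plate [0.431 0.26  0.102]
```

Call:
arm_command(moves="0 0.12 0 0 0 0 50;0 0.25 0 0 0 0 50;-0.02 0.37 0 0 0 0 50;-0.03 0.5 0 0 0 0 50;-0.05 0.62 0 0 0 0 50;-0.06 0.75 0 0 0 0 50;-0.08 0.87 0 0 0 0 50;-0.08 1 0 0 0 0 50")

```text
time: 18.5
tool_pos: [0.4508, 0.1668, 0.2007]
ee_rot: [0.0, 1.0, -0.017, -0.0]
force: [-0.0, -0.7, -6.0]
opening: 0.0598
grip_force: 44.9
```

Call:
arm_command(moves="0 0.1 0 0 0 0 50;0 0.16 -0.1 0 0 0 50;0 0.16 -0.25 0 0 0 50;0 0.16 -0.42 0 0 0 50;0 0.16 -0.6 0 0 0 50;0 0.16 -0.78 0 0 0 50;0 0.16 -0.93 0 0 0 50;0 0.16 -1 0 0 0 50")

```text
time: 19.17
tool_pos: [0.4499, 0.1817, 0.0983]
ee_rot: [0.001, 1.0, -0.017, -0.002]
force: [-1.2, -0.9, -5.6]
opening: 0.0597
grip_force: 44.9
```

Call:
arm_command(moves="0 0 -0.1 0 0 0 50;0 0 -0.2 0 0 0 50;0 0 -0.3 0 0 0 50;0 0 -0.4 0 0 0 50;0 0 -0.47 0 0 0 50;0 0 -0.52 0 0 0 50;0 0 -0.54 0 0 0 50;0 0 -0.54 0 0 0 50")

```text
time: 19.83
tool_pos: [0.4511, 0.1829, 0.0465]
ee_rot: [0.0, 1.0, -0.016, -0.0]
force: [-1.1, 0.3, -5.1]
opening: 0.06
grip_force: 44.9
```

Call:
arm_command(moves="0 0 -0.01 0 0 0 50;0 0 -0.015 0 0 0 50;0 0 -0.02 0 0 0 50;0 0 -0.025 0 0 0 50;0 0 -0.03 0 0 0 50;0 0 -0.035 0 0 0 50;0 0 -0.04 0 0 0 50;0 0 -0.04 0 0 0 50")

```text
time: 20.5
tool_pos: [0.4512, 0.1829, 0.0428]
ee_rot: [0.0, 1.0, -0.016, -0.0]
force: [-0.7, 0.0, -6.1]
opening: 0.0597
grip_force: 44.9
```

Call:
arm_command(moves="0 0 -0.005 0 0 0 50;0 0 -0.01 0 0 0 50;0 0 -0.013 0 0 0 50;0 0 -0.015 0 0 0 50;0 0 -0.015 0 0 0 50;0 0 -0.015 0 0 0 50;0 0 -0.015 0 0 0 50;0 0 -0.015 0 0 0 50")

```text
time: 21.17
tool_pos: [0.4513, 0.1829, 0.0426]
ee_rot: [0.0, 1.0, -0.016, 0.0]
force: [-3.9, -2.1, 10.8]
opening: 0.0601
grip_force: 44.9
```

Call:
arm_command(moves="0 0 0.01 0 0 0 58;0 0 0.01 0 0 0 64;0 0 0.01 0 0 0 70;0 0 0.01 0 0 0 75;0 0 0.1 0 0 0 75;0 0 0.25 0 0 0 75;0 0 0.42 0 0 0 75;0 0 0.6 0 0 0 75")

```text
time: 21.83
tool_pos: [0.451, 0.183, 0.1024]
ee_rot: [-0.0, 1.0, -0.016, -0.0]
force: [1.2, 0.3, -0.2]
opening: 0.075
grip_force: 0.0
```

Call:
arm_command(moves="0 0 0.2 0 0 0 75;0 0 0.4 0 0 0.1 75;0 0 0.6 0 0 0.25 75;0 0 0.8 0 0 0.4 75;0 0 1 0 0 0.55 75;0 0 1 0 0 0.7 80;0 0 1 0 0 0.85 85;0 0 1 0 0 1 91.9")

```text
time: 22.5
tool_pos: [0.4515, 0.183, 0.2026]
ee_rot: [0.0, 0.929, 0.37, 0.001]
force: [-0.7, 0.8, -0.2]
opening: 0.0897
grip_force: 0.0
```

Call:
arm_command(moves="0 0 0 0 0 0.15 91.9;0 0 0 0 0 0.3 91.9;0 0 0 0 0 0.45 91.9;0 0 0 0 0 0.6 91.9;0 0 0 0 0 0.75 91.9;0 0 0 0 0 0.9 91.9;0 0 0 0 0 1 91.9;0 0 0 0 0 1 91.9")

```text
time: 23.17
tool_pos: [0.4512, 0.1829, 0.2019]
ee_rot: [0.0, 0.718, 0.696, 0.0]
force: [-0.2, 0.3, 0.7]
opening: 0.0918
grip_force: 0.0
```

Run:
```python
from h import *
import pickle
w=r.camera_info("wrist");f=r.grab_frame("wrist");pickle.dump((w,f),open("w6.pkl","wb"));o=r.get_obs();print(np.round(o["tool_pos"],4),np.round(o["ee_rot"],4),o["force"].round(2),o["qpos"].round(2))
cv2.imwrite("pics/w6.png",cv2.resize(f,(784,588),interpolation=cv2.INTER_CUBIC))
```

```text
[0.4513 0.1829 0.2019] [1.000e-04 7.192e-01 6.948e-01 2.000e-04] [ 0.84  0.47 -0.08] [ 0.19  0.3  -0.75  1.97  0.25  0.96 -0.72]
```

View pics/w6.png

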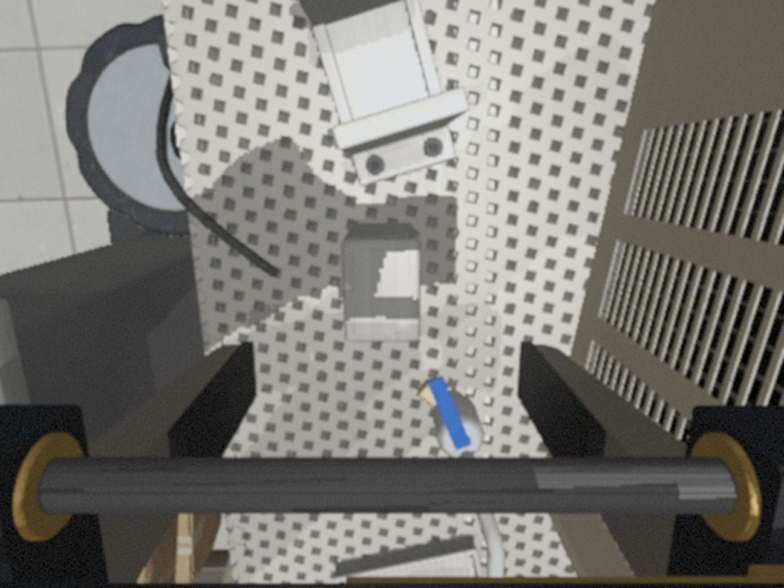

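The heavy tin stands upright, with its lid at columns 343–420 and rows 240–340. The stand's near plate top runs (335,127)–(465,90)–(468,110)–(340,150).

Run:
```python
from h import *
import pickle
w,f=pickle.load(open("w6.pkl","rb"));k=512/784
for n,x,y,z in(("lid",381.5,290,.088),("lidL",343,290,.088),("lidR",420,290,.088),("lidT",381,240,.088),("lidB",381,340,.088)): print(n,onz(w,x*k,y*k,z).round(4))
q=[onz(w,x*k,y*k,.102) for x,y in((335,127),(465,90),(468,110),(340,150))]
print(np.round(q,4),np.mean(q,0).round(4),[round(np.linalg.norm(q[i]-q[i-1]),3) for i in range(4)])
w5,_=pickle.load(open("w5.pkl","rb"))
print(tri(w,(454*k,158*k),w5,(150*k,300*k)))
```

```text
lid [0.4494 0.1836 0.088 ]
lidL [0.4278 0.1843 0.088 ]
lidR [0.4709 0.183  0.088 ]
lidT [0.45   0.2117 0.088 ]
lidB [0.4481 0.1542 0.088 ]
[[0.4293 0.2702 0.102 ]
 [0.4933 0.2854 0.102 ]
 [0.4948 0.2762 0.102 ]
 [0.4312 0.2592 0.102 ]] [0.4622 0.2728 0.102 ] [np.float64(0.011), np.float64(0.066), np.float64(0.009), np.float64(0.066)]
(array([0.47201466, 0.23671658, 0.05192755]), np.float64(0.05659998039766093))
```

Call:
arm_command(moves="-0.01 0 -0.15 0 0 0 91.9;-0.01 0 -0.3 0 0 0 91.9;-0.01 0 -0.45 0 0 0 91.9;-0.01 0 -0.6 0 0 0 91.9;-0.01 0 -0.75 0 0 0 91.9;-0.01 0 -0.9 0 0 0 91.9;-0.01 0 -1 0 0 0 91.9;-0.01 0 -1 0 0 0 91.9")

```text
time: 23.88
tool_pos: [0.4491, 0.1823, 0.0999]
ee_rot: [-0.001, 0.719, 0.695, -0.001]
force: [-0.4, 0.0, 0.5]
opening: 0.0919
grip_force: 0.0
```

Call:
arm_command(moves="0 0 -0.15 0 0 0 85;0 0 -0.3 0 0 0 75;0 0 -0.45 0 0 0 70;0 0 -0.55 0 0 0 65;0 0 -0.59 0 0 0 60;0 0 -0.59 0 0 0 55;0 0 -0.59 0 0 0 50;0 0 -0.59 0 0 0 47")

```text
time: 24.55
tool_pos: [0.4501, 0.1832, 0.0431]
ee_rot: [-0.0, 0.719, 0.695, 0.0]
force: [-2.9, 0.2, 0.5]
opening: 0.0473
grip_force: 1.2
```

Call:
arm_command(moves="0 0 0 0 0 0 44;0 0 0 0 0 0 42;0 0 0 0 0 0 38;0 0 0 0 0 0 35;0 0 0 0 0 0 35;0 0 0 0 0 0 35;0 0 0 0 0 0 35;0 0 0 0 0 0 35")

```text
time: 25.22
tool_pos: [0.4493, 0.1833, 0.0429]
ee_rot: [-0.0, 0.718, 0.696, -0.0]
force: [-5.6, 1.0, 6.1]
opening: 0.0438
grip_force: 44.9
```

Call:
arm_command(moves="0 0 0.05 0 0 0 35;0 0 0.12 0 0 0 35;0 0 0.25 0 0 0 35;0 0 0.4 0 0 0 35;0 0 0.55 0 0 0 35;0 0 0.7 0 0 0 35;0 0 0.85 0 0 0 35;0 0 1 0 0 0 35")

```text
time: 25.88
tool_pos: [0.4505, 0.1824, 0.1434]
ee_rot: [0.0, 0.719, 0.695, 0.0]
force: [0.1, -0.1, -6.3]
opening: 0.0435
grip_force: 44.9
```

Call:
arm_command(moves="0 0 0.12 0 0 0.05 35;0 0 0.25 0 0 0.1 35;0 0 0.4 0 0 0.15 35;0 0 0.55 0 0 0.2 35;0 0 0.7 0 0 0.25 35;0 0 0.75 0 0 0.3 35;0 0 0.75 0 0 0.35 35;0 0 0.75 0 0 0.36 35")

```text
time: 26.55
tool_pos: [0.4505, 0.1824, 0.2181]
ee_rot: [0.001, 0.613, 0.79, 0.0]
force: [-0.5, -0.3, -6.3]
opening: 0.044
grip_force: 44.9
```

Run:
```python
from h import *
import pickle
w=r.camera_info("wrist");f=r.grab_frame("wrist");pickle.dump((w,f),open("w7.pkl","wb"));o=r.get_obs();print(np.round(o["tool_pos"],4),np.round(o["ee_rot"],4),o["force"].round(2),o["qpos"].round(2))
cv2.imwrite("pics/w7.png",cv2.resize(f,(784,588),interpolation=cv2.INTER_CUBIC))
```

```text
[0.4503 0.1823 0.2177] [4.000e-04 6.135e-01 7.897e-01 0.000e+00] [-0.49 -0.07 -4.83] [ 0.26  0.3  -0.83  1.95  0.26  1.   -0.44]
```

View pics/w7.png

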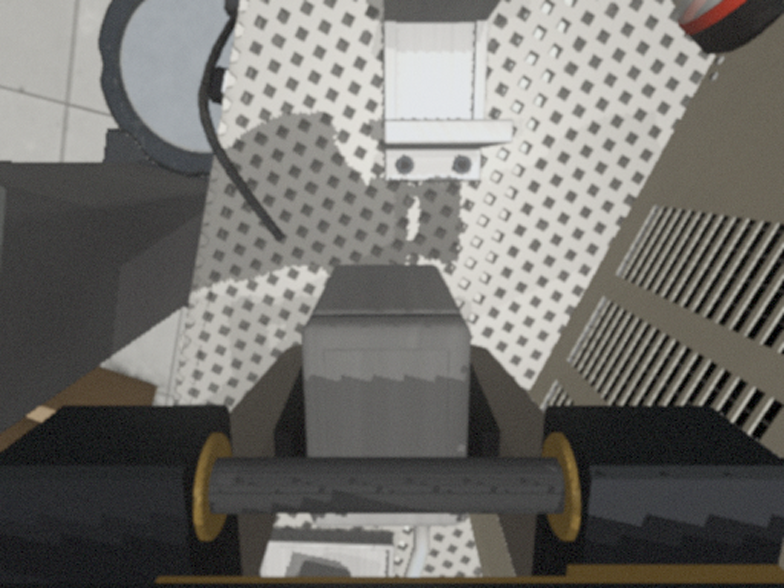

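The stand is now square in the image. The near plate's top runs (385,122)–(512,122)–(512,141)–(385,144), with the pocket floor behind it at columns 397–473.

Run:
```python
from h import *
import pickle
w,f=pickle.load(open("w7.pkl","rb"));k=512/784
q=[onz(w,x*k,y*k,.102) for x,y in((385,122),(512,122),(512,141),(385,144))]
print(np.round(q,4),np.mean(q,0).round(4),[round(np.linalg.norm(q[i]-q[i-1]),3) for i in range(4)])
d=(q[1]+q[2]-q[0]-q[3]); yaw=np.arctan2(d[1],d[0]);print("yaw",yaw)
m=np.mean(q,0);print("stand via top",m[:2]+.04*np.array([-np.sin(yaw),np.cos(yaw)]))
# floor/kerb: left outer, right outer at z .016 rows 60
for x,y,z in((385,75,.016),(486,75,.016),(397,75,.010),(473,75,.010),(387,181,.004),(478,181,.004)): print(onz(w,x*k,y*k,z).round(4))
# flange screws height check & lid of held tin
g=cv2.cvtColor(f,cv2.COLOR_BGR2GRAY)
for row in(int(131*k),int(75*k)): print(row,g[row,240:345].tolist())
for col in(int(400*k),int(490*k)): print(col,g[5:125,col].tolist())
w6,_=pickle.load(open("w6.pkl","rb"))
for a,b in(((385,122),(335,127)),((512,122),(465,90)),((512,141),(468,110))): print(tri(w,np.array(a)*k,w6,np.array(b)*k))
```

```text
[[0.4282 0.2695 0.102 ]
 [0.4924 0.286  0.102 ]
 [0.4953 0.277  0.102 ]
 [0.4309 0.2588 0.102 ]] [0.4617 0.2728 0.102 ] [np.float64(0.011), np.float64(0.066), np.float64(0.01), np.float64(0.067)]
yaw 0.26295807597476223
stand via top [0.45129849 0.31145765]
[0.4193 0.3048 0.016 ]
[0.4843 0.3215 0.016 ]
[0.4269 0.3077 0.01  ]
[0.4766 0.3205 0.01  ]
[0.4378 0.2382 0.004 ]
[0.5013 0.2545 0.004 ]
85 [117, 121, 130, 146, 151, 152, 153, 153, 152, 148, 151, 182, 216, 227, 229, 226, 227, 228, 228, 228, 227, 228, 229, 227, 228, 227, 229, 228, 227, 229, 227, 227, 228, 226, 226, 227, 228, 227, 228, 228, 229, 227, 228, 228, 228, 229, 228, 229, 228, 227, 226, 228, 226, 228, 226, 228, 228, 226, 228, 228, 227, 228, 228, 228, 227, 228, 227, 226, 227, 227, 228, 227, 227, 228, 227, 227, 226, 227, 226, 225, 224, 226, 227, 226, 225, 226, 227, 227, 227, 226, 226, 224, 225, 219, 201, 158, 148, 180, 206, 213, 211, 214, 218, 221, 219]
48 [220, 219, 220, 208, 185, 172, 191, 210, 217, 200, 167, 190, 222, 227, 226, 225, 227, 224, 221, 222, 224, 226, 228, 228, 229, 229, 227, 229, 228, 228, 226, 227, 227, 227, 2
[... 1094 characters left out ...]
42, 180, 209, 218, 216, 217, 215, 218, 216, 217, 204, 172, 138, 137, 159, 183, 201, 215, 219, 219, 219, 219, 219, 219, 221, 219, 221, 221, 220, 221, 221, 222, 220, 221, 221, 222, 218, 206, 193, 167, 148, 131, 133, 160, 181, 191, 207, 220, 223, 224, 224, 224, 224, 226, 226, 227, 228, 228, 221, 196, 138, 124, 180, 217, 226, 226, 224, 224, 226, 225, 225, 225, 225, 225, 225, 224, 225, 225, 225, 220, 214, 208, 200, 193, 194, 213, 220, 222, 219, 218, 218, 216]
(array([0.42788545, 0.2710488 , 0.08592069]), np.float64(0.000645247968849354))
(array([0.49551127, 0.28769028, 0.08692146]), np.float64(0.0006644670209983926))
(array([0.49350282, 0.27574155, 0.11038115]), np.float64(0.0007208226750672043))
```

Run:
```python
from h import *
import pickle
w,f=pickle.load(open("w7.pkl","rb"))
yv=np.array([-np.sin(.26),np.cos(.26)]);xv=np.array([np.cos(.26),np.sin(.26)])
for n,u,v,z,off in(("farplate",261,14.5,.010,-.034),("near top far",261,77.3,.102,.034),("near top near",261,92.8,.102,.046),("farplate",300,14.5,.010,-.034)):
    P=onz(w,u,v,z)[:2]; print(n,P.round(4),"along y of centre:",round(P@yv+off,4))
print("est",np.array([.4515,.3115])@yv,np.array([.4515,.3115])@xv)
T=r.get_obs()["tool_pos"];print(T@np.r_[yv,0],T@np.r_[xv,0])
```

```text
farplate [0.4203 0.3395] along y of centre: 0.186
near top far [0.4351 0.2732] along y of centre: 0.1861
near top near [0.4382 0.2617] along y of centre: 0.1863
farplate [0.4585 0.3493] along y of centre: 0.1857
est 0.18495860900959285 0.5164056670421391
0.06045615476260799 0.48200116058202525
```

Call:
arm_command(moves="0 0.12 0 0 0 0 35;0 0.25 0 0 0 0 35;0 0.37 0 0 0 0.01 35;0 0.5 0 0 0 0.01 35;0 0.62 0 0 0 0.01 35;0.01 0.75 0 0 0 0.01 35;0.01 0.87 0 0 0 0.01 35;0.01 1 0 0 0 0.01 35")

```text
time: 27.27
tool_pos: [0.451, 0.2834, 0.217]
ee_rot: [-0.0, 0.61, 0.792, -0.0]
force: [-0.2, -0.1, -5.1]
opening: 0.0436
grip_force: 44.9
```

Call:
arm_command(moves="0 0.1 0 0 0 0 35;0 0.2 0 0 0 0 35;0 0.3 0 0 0 0 35;0 0.3 -0.1 0 0 0 35;0 0.3 -0.2 0 0 0 35;0 0.3 -0.3 0 0 0 35;0 0.3 -0.35 0 0 0 35;0 0.3 -0.35 0 0 0 35")

```text
time: 27.93
tool_pos: [0.4505, 0.3113, 0.1803]
ee_rot: [-0.0, 0.611, 0.792, -0.002]
force: [0.5, 0.5, -5.2]
opening: 0.0437
grip_force: 44.9
```

Run:
```python
from h import *
yv=np.array([-np.sin(.26),np.cos(.26)]);xv=np.array([np.cos(.26),np.sin(.26)])
o=r.get_obs();T=o["tool_pos"];print(T.round(4),"need",(.4518-T[0]).round(4),(.3127-T[1]).round(4),o["ee_rot"].round(4),2*np.arctan2(o["ee_rot"][2],o["ee_rot"][1])-np.pi/2)
```

```text
[0.4505 0.3113 0.1803] need 0.0013 0.0014 [-5.000e-04  6.106e-01  7.920e-01 -1.900e-03] 0.2572732839500147
```

Call:
arm_command(moves="0.013 0.012 0 0 0 0 35;0.013 0.012 -0.05 0 0 0 35;0.013 0.012 -0.1 0 0 0 35;0.013 0.012 -0.2 0 0 0 35;0.013 0.012 -0.3 0 0 0 35;0.013 0.012 -0.4 0 0 0 35;0.013 0.012 -0.5 0 0 0 35;0.013 0.012 -0.5 0 0 0 35")

```text
time: 28.6
tool_pos: [0.4512, 0.3129, 0.1297]
ee_rot: [-0.001, 0.61, 0.792, -0.002]
force: [0.5, -0.3, -6.1]
opening: 0.0436
grip_force: 44.9
```

Call:
arm_command(moves="0 0 -0.08 0 0 0 35;0 0 -0.16 0 0 0 35;0 0 -0.24 0 0 0 35;0 0 -0.32 0 0 0 35;0 0 -0.4 0 0 0 35;0 0 -0.45 0 0 0 35;0 0 -0.45 0 0 0 35;0 0 -0.45 0 0 0 35")

```text
time: 29.27
tool_pos: [0.4524, 0.3142, 0.0871]
ee_rot: [-0.0, 0.61, 0.792, -0.0]
force: [0.4, 0.5, -5.1]
opening: 0.0439
grip_force: 44.9
```

Call:
arm_command(moves="-0.005 -0.012 -0.05 0 0 0 35;-0.005 -0.012 -0.1 0 0 0 35;-0.005 -0.012 -0.15 0 0 0 35;-0.005 -0.012 -0.2 0 0 0 35;-0.005 -0.012 -0.25 0 0 0 35;-0.005 -0.012 -0.29 0 0 0 35;-0.005 -0.012 -0.31 0 0 0 35;-0.005 -0.012 -0.31 0 0 0 35")

```text
time: 29.93
tool_pos: [0.4517, 0.3127, 0.0558]
ee_rot: [-0.0, 0.61, 0.792, -0.0]
force: [-0.5, -0.2, -4.8]
opening: 0.0436
grip_force: 44.9
```

Call:
arm_command(moves="0 0 -0.005 0 0 0 35;0 0 -0.01 0 0 0 35;0 0 -0.015 0 0 0 35;0 0 -0.02 0 0 0 35;0 0 -0.023 0 0 0 35;0 0 -0.025 0 0 0 35;0 0 -0.025 0 0 0 35;0 0 -0.025 0 0 0 35")

```text
time: 30.6
tool_pos: [0.452, 0.3129, 0.0539]
ee_rot: [0.0, 0.61, 0.792, 0.0]
force: [-0.2, 0.2, -5.2]
opening: 0.0439
grip_force: 44.9
```

Call:
arm_command(moves="0 0 -0.003 0 0 0 35;0 0 -0.006 0 0 0 35;0 0 -0.009 0 0 0 35;0 0 -0.012 0 0 0 35;0 0 -0.015 0 0 0 35;0 0 -0.015 0 0 0 35;0 0 -0.015 0 0 0 35;0 0 -0.015 0 0 0 35")

```text
time: 31.27
tool_pos: [0.452, 0.3129, 0.0529]
ee_rot: [0.0, 0.61, 0.792, -0.0]
force: [-2.7, -2.8, 6.3]
opening: 0.0441
grip_force: 44.9
```

Call:
arm_command(moves="0 0 0.004 0 0 0 42;0 0 0.004 0 0 0 46;0 0 0.004 0 0 0 52;0 0 0.004 0 0 0 60;0 0 0.004 0 0 0 68;0 0 0.004 0 0 0 70;0 0 0.004 0 0 0 70;0 0 0.004 0 0 0 70")

```text
time: 31.93
tool_pos: [0.4521, 0.313, 0.0528]
ee_rot: [0.0, 0.61, 0.792, 0.0]
force: [-0.8, 0.1, -0.0]
opening: 0.0699
grip_force: 0.0
```

Call:
arm_command(moves="0 0 0.1 0 0 0 70;0 0 0.25 0 0 0 70;0 0 0.4 0 0 0 70;0 0 0.55 0 0 0 70;0 0 0.7 0 0 0 70;0 0 0.85 0 0 0 70;0 0 1 0 0 0 70;0 0 1 0 0 0 70")

```text
time: 32.6
tool_pos: [0.4533, 0.3143, 0.1562]
ee_rot: [0.001, 0.61, 0.792, 0.003]
force: [0.1, 0.3, 1.1]
opening: 0.07
grip_force: 0.0
```

Call:
arm_command(moves="0 0 0.1 0 0 0 70;0 -0.1 0.2 0 0 0 70;0 -0.2 0.3 0 0 0 70;0 -0.35 0.4 0 0 0 70;0 -0.5 0.5 0 0 0 70;0 -0.6 0.5 0 0 0 70;0 -0.7 0.5 0 0 0 70;0 -0.7 0.5 0 0 0 70")

```text
time: 33.27
tool_pos: [0.452, 0.2405, 0.202]
ee_rot: [0.0, 0.611, 0.791, -0.001]
force: [-0.1, -0.9, 0.1]
opening: 0.0702
grip_force: 0.0
```

Run:
```python
from h import *
import pickle
w=r.camera_info("wrist");f=r.grab_frame("wrist");s=r.grab_frame("scene");o=r.get_obs();print(np.round(o["tool_pos"],4),o["force"].round(2),o["time"])
im=np.zeros((588,784,3),np.uint8); im[:384,:512]=f; im[:400,512:]=cv2.resize(s[230:310,150:204],(270,400))[:,:272][:, :270] if 0 else cv2.resize(s[230:310,150:204],(272,400))
im[390:588,:512]=cv2.resize(s[110:209,150:406],(512,198)); cv2.imwrite("pics/w8.png",im); pickle.dump((w,f,s),open("w8.pkl","wb"))
```

```text
[0.4518 0.2427 0.2022] [ 0.36 -0.69 -0.33] 33.3667
```

View pics/w8.png

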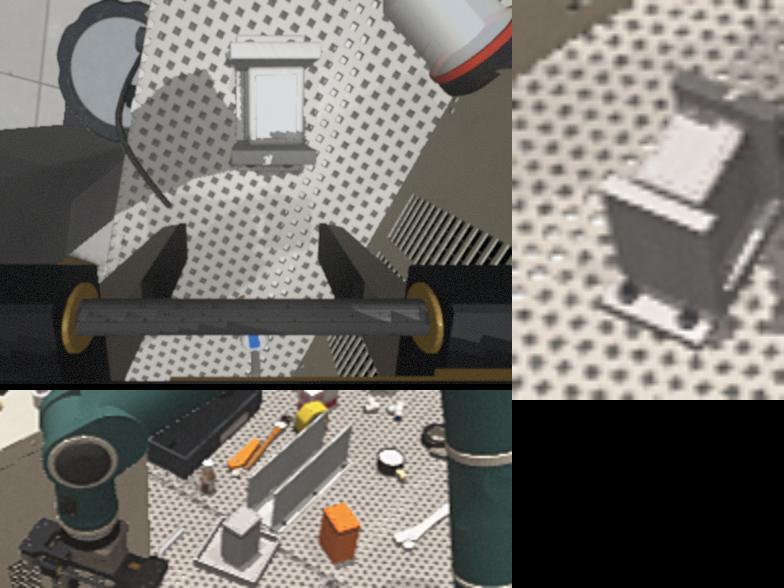

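The heavy tin sits level and square between the stand's end plates, with its lid at about (275,105). The light tin stands upright in the tray, and the vial, tape and gauge are where they were, so I'm handing in.

```bash
python3 -c "
from workcell import r
print(r.hand_in())"
```

```text
the job is handed in; nothing more can be done
None
```

The heavy tin is upright in the stand's pocket and the light one is upright in the tray. The bystanders were left alone, and the job was handed in at about 33 s of the 72 s allowed; the hand-in returned no verdict.

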